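# Close up the lamp cover of a microscope light source

### The arm

A 6-joint arm with a two-finger parallel gripper is mounted at the origin on the work surface. World frame = base frame: x ahead of the robot, y to its left, z up, the work surface at z = 0. Lengths are in m, angles in rad, forces in N, time in s.
With the tool pointing down it reaches from about 0.275 to 0.875 m from the base axis. Payload 12.5 kg.
Tool frame: the origin (TCP) lies on the centre line of the jaws, within the pads' length; the fingertips stand r.finger_overhang ahead of it and the grasp point (between the pads) lies 3 mm ahead of it (r.finger_overhang is the distance from the TCP to the fingertips, in m); z points along the fingers, y is the direction in which the jaws open and shut (so a half turn about z gives the same grasp; the last joint's range is limited). The gripper opens to 85 mm and grips with 20 to 120 N. Pads are 22 mm wide; open, the fingers measure 114 mm over their backs; the gripper's body (76 mm by 85 mm) begins 54 mm behind the grasp point. The pads swing forward as they close: fully open they stand 13 mm farther back than shut.
Start: joints at [-1.217, 0.351, 1.652, -0, 1.139, -0.085], TCP at [0.234, -0.498, 0.253] pointing down, gripper open.
Joint ranges: [-2.75, 2.75], [-0.79, 2.1], [0.01, 2.65], [-1.57, 4.71], [0.07, 3.14], [-2.87, 2.87]. Speed limits (rad/s): [2.22, 2.22, 2.79, 3.14, 3.14, 3.14].

### API

Orientations are given as a unit quaternion [x, y, z, w].
In Python, from cell import r, optics gives the robot as it stands. The module is installed in compiled form; this text tells all that it offers. Calls block until the motion is done:
- r.move_to(position, orientation): joint-space move of the TCP to a pose.
- r.move_linear(position, rot=None, vel=0.15): straight line of the TCP; rot=None keeps the orientation; vel is the mean speed in m/s.
- r.set_joints(angles): joint-space move.
- r.set_gripper(opening, squeeze=None): opening from 0.0 (shut) to 1.0 (fully open); squeeze is the grip in N (None keeps the last); returns when the fingers have stopped.
- r.sleep(seconds).
- r.inverse_kinematics(position, orientation): joint angles nearest the present ones, or None.
- optics.get_image(name): name is "scene" or "top"; returns a dict with "pixels" (480x640x3 uint8, red, green, blue), "depth" (480x640 float32, m along the optical axis (not along the pixel's ray), 0 where there is no reading), "fx", "fy", "cx", "cy" (pixels), "camera_from_world" (4x4, takes a point from world to camera coordinates). Camera axes: x right, y down, z forward; pixel columns grow to the right and rows downward; lengths in m; the calibration is good to about 2 mm. A picture is of the moment at which its call begins.
A pose or a line that the arm cannot do raises r.PlanningError and nothing moves.
- r.hand_in(): hands the job in, once; it reports no verdict.
Readings, each from a call of its own:
- r.current_t(): time.
- r.current_q(): joint angles.
- r.current_qvel(): joint speeds.
- r.current_effort(): joint torques, N m.
- r.current_tool_pos(): TCP position.
- r.current_ee_rot(): TCP orientation.
- r.current_contact_force(): force on the tool from outside, world axes, zero at the start.
- r.current_torque(): the same for the moment, N m.
- r.current_opening(): opening from 0.0 (shut) to 1.0 (fully open).
Only numpy, scipy, OpenCV 4.12 (cv2) and the standard library are available. Lean on these libraries where they do the work, as an engineer would, in place of code of your own. Each camera call takes 0.05 s, during which the arm holds its last target.

### The job

The lamp of the microscope light source has been changed, but its lamp cover still stands proud of the frame on its ejector springs, with a specimen jar left on top. Take the jar off and stand it upright in the steel tray without dropping it, then turn the black wing of the quarter-turn fastener until its white slot lines up with the two red marks on the cover, and then, without forcing it, press the cover fully down against its frame. Finish while still holding the cover pressed home, pushing on the plate and clear of the fastener, so that I can lock it; leave the vial rack, reagent bottle and dishes where they are.

Things in the scene. Friction and masses are not known exactly. Their poses are not given: they have to be found in the camera images.
- light_source: White housing of a cold-light source, fixed to the bench, 230 (x) x 190 (y) x 130 mm high. Origin under its centre on the bench; -x is its front (dimmer, socket), z up. Its lamp opening in the top has a dark steel raised frame, top face 136 mm above the bench, centred 20 mm to +x of the origin
- cover: Flat level grey lamp cover, 140 (x) x 170 (y) x 4 mm, guided straight up and down by two 7 mm steel dowels at (55, 70) and (-55, -70) mm, tops 156 mm above the bench. Origin: centre of its underside, 146 mm above the bench when up, 136 mm when home on the frame; axes parallel to the housing's. Two red index marks lie on its x axis, 25 to 43 mm either side of the fastener
- cover_top (a point): Centre of the cover's upper face, 150 mm above the bench when up on its springs, 140 mm when fully down. The cover starts to move at about 5 N, takes about 10 N to keep fully down and springs back when let go. If the fastener is not aligned, its cross pin stops the cover after about 1.5 mm
- fastener: Quarter-turn fastener in the cover: turns about the vertical with light friction (0.03 N m), stays where left, no stop or click at alignment. 38 mm flange, 3 mm high, and upright black wing 36 (x) x 11 (y) x 28 mm. Origin: on its axis, on the cover's upper face. x runs along wing and white slot. Aligned when x is parallel to the cover's x, either way round; starts up to 90 degrees off, either way
- wing (a point): Point on the fastener's axis 22 mm above the cover's upper face, 9.5 mm below the top of the wing; the height to grip the wing, across its 11 mm thickness. Axes as the fastener's
- jar_mid (a point): Centre of the amber specimen jar with blue screw cap: 50 mm diameter, 85 mm high, about 0.17 kg, centre 42.5 mm above its base. It starts upright on the cover's +y half, beside the fastener, about 58 mm from its axis
- tray: Steel tray, fixed, 140 x 140 x 18 mm, walls 4 mm and floor 4 mm thick. Origin under its centre, on the bench. Empty; left or right of the light source
- rack: White vial rack with nine capped vials, 100 x 100 x 70 mm, loose; leave alone. Origin under its centre. On the side where the tray is not
- reagent: Clear bottle with blue cap, 64 mm diameter, 120 mm high, loose; leave alone. Origin under its centre
- dishes: Stack of three closed round dishes, 92 mm diameter, 45 mm high, loose; leave alone. Origin under its centre
Things that resemble listed ones, but are neither listed nor needed, are in the scene too. Of the things that look like the tray, the middle-sized one is meant.

How it is judged:
On the way, in this order (a step that is already met when the one before it is completed fails the run):
1. the jar stands upright in the tray, let go (x of jar_mid in the frame of tray between -0.05 and 0.05 m and y of jar_mid in the frame of tray between -0.05 and 0.05 m and z of jar_mid in the frame of tray below 0.052 m and angle between jar_mid's own z axis and vertical below 0.15 rad and contact force between the fingers and jar below 0.1 N), for 0.2 s.
2. the fastener's slot is lined up with the marks while the cover is still up (angle between the x axis of fastener and the x axis of cover, either way round below 0.25 rad and z of cover_top in the frame of light_source above 0.146 m), for 0.3 s.
At the end, for the whole second after the job is handed in: Cover within 2 mm of fully down, held there by the fingers pushing it with over 4 N and off the fastener; slot within 0.25 rad of the marks; jar upright (0.15 rad) in the tray; rack, bottle and dishes within 30 mm of their starts (z of cover_top in the frame of light_source below 0.142 m and angle between the x axis of fastener and the x axis of cover, either way round below 0.25 rad and contact force between the fingers and cover above 4 N and contact force between each of the arm, the fingers and fastener below 0.5 N and x of jar_mid in the frame of tray between -0.05 and 0.05 m and y of jar_mid in the frame of tray between -0.05 and 0.05 m and z of jar_mid in the frame of tray below 0.052 m and angle between jar_mid's own z axis and vertical below 0.15 rad and distance of each of rack, reagent, dishes from where it was at the start of the episode below 0.03 m); the arm keeps its last pose, push and grip.
It fails at once if the jar is dropped (falls faster than 0.6 m/s out of the fingers) (linear speed of jar above 0.6 m/s and contact force between the fingers and jar below 0.1 N).
It fails at once if the jar is tipped over (more than 0.8 rad) (angle between jar_mid's own z axis and vertical above 0.8 rad).
It fails at once if the cover plate is forced: pushed with more than 60 N (contact force between the fingers and cover above 60 N and contact force between the fingers and fastener below 0.5 N).
It fails at once if the vial rack, bottle or dishes are knocked over (angle between any of rack, reagent, dishes's own z axis and vertical above 0.5 rad).
It also fails if it takes over 67 s, if anything falls off the work surface, if the arm or the gripper's body presses on something with over 40 N, if the wrist force passes 120 N, or if a joint passes its speed limit or range.

## Working session

There is one attempt and no reset: what is moved stays moved. The work goes in short steps, each a Python script; the robot and the scene stay as the last script left them, time stands still between calls to the robot, and variables do not carry over. Pictures are saved under pics/ and viewed, and the job is handed in when it is done.

```bash
mkdir -p pics
cat > h.py <<'E'
import numpy as np, cv2
from cell import r, optics
def grab(name, tag=None):
    d=optics.get_image(name)
    if tag: cv2.imwrite(f'pics/{tag}.png', d['pixels'][:,:,::-1]); np.savez(f'pics/{tag}.npz', **d)
    return d
def world(d):
    z=d['depth'].astype(float); h,w=z.shape
    u,v=np.meshgrid(np.arange(w),np.arange(h))
    P=np.stack([(u-d['cx'])/d['fx']*z,(v-d['cy'])/d['fy']*z,z],-1)
    T=np.linalg.inv(d['camera_from_world'])
    W=P@T[:3,:3].T+T[:3,3]; W[z==0]=np.nan
    return W
E
python3 - <<'E'
from h import *
for n in('scene','top'): grab(n,n+'0')
print(r.finger_overhang, r.current_t(), r.current_ee_rot(), r.current_opening())
E
```

```text
0.022 0.1 [ 9.76031697e-01  2.17627734e-01 -7.10531530e-05 -5.38534602e-04] 1.000796836811333
```

View pics/scene0.png

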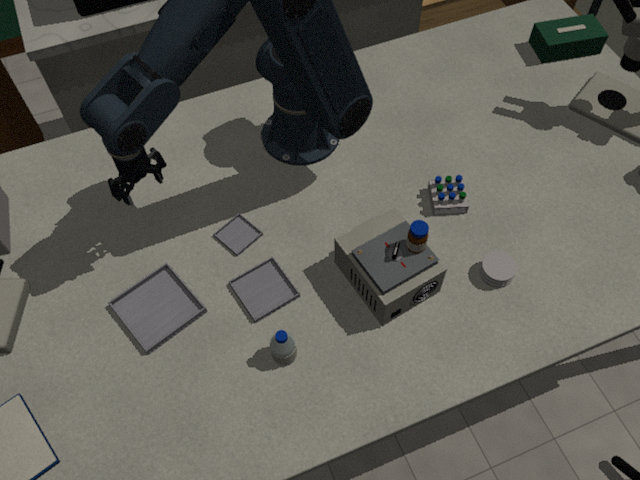

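View pics/top0.png

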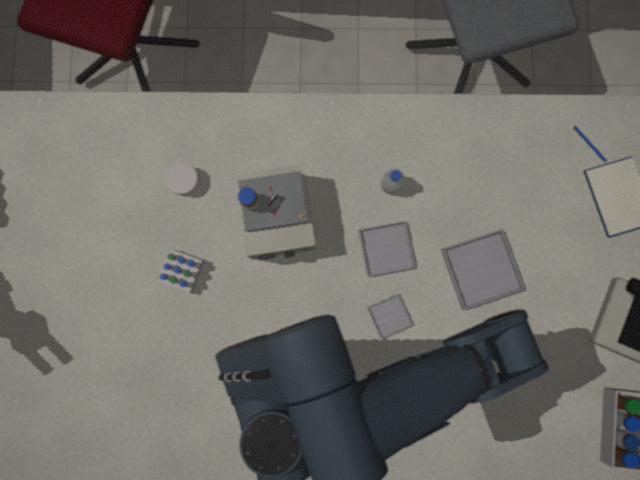

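The pictures show three tray-like objects. In scene pixels they are small (238,235), middle (263,289) and large (157,307); in the top view they are (391,316), (388,249) and (484,269). The middle one should measure 140 mm, so I'll check its size, then crop and measure the cover.

Run:
```python
from h import *
d=dict(np.load('pics/top0.npz')); W=world(d)
s=dict(np.load('pics/scene0.npz')); S=world(s)
img=d['pixels'][:,:,::-1]
# trays: threshold near bench heights via local region
for nm,(u,v) in dict(small=(391,316),mid=(388,249),large=(484,269)).items():
    m=(W[...,2]>0.001)&(W[...,2]<0.03)
    m=m.astype(np.uint8)
    n,l=cv2.connectedComponents(m)
    c=l[v,u]; 
    p=W[l==c]; rect=cv2.minAreaRect(p[:,:2].astype(np.float32)); print(nm,c,(l==c).sum(),rect, np.nanmedian(p[:,2]))
# cover plane
m=(W[...,2]>0.146)&(W[...,2]<0.154); m[:, :220]=0; m[:,340:]=0;m[:150]=0;m[280:]=0
p=W[m]; print('cover',m.sum(),cv2.minAreaRect(p[:,:2].astype(np.float32)),np.median(p[:,2]))
m2=(W[...,2]>0.12)&(W[...,2]<0.30); m2[:, :220]=0; m2[:,340:]=0;m2[:150]=0;m2[280:]=0
print('housing+',cv2.minAreaRect(W[m2][:,:2].astype(np.float32)))
m3=(W[...,2]>0.225)&(W[...,2]<0.25);m3[:, :220]=0; m3[:,340:]=0;m3[:150]=0;m3[280:]=0
print('jar',m3.sum(),W[m3].mean(0),W[m3].min(0),W[m3].max(0))
for nm,c in dict(top=(img,(215,150,125,120))).items():
    im,(x,y,w,h)=c; cv2.imwrite('pics/c_top.png',cv2.resize(im[y:y+h,x:x+w],None,fx=5,fy=5,interpolation=cv2.INTER_CUBIC)[:600])
si=s['pixels'][:,:,::-1]
cv2.imwrite('pics/c_sc.png',cv2.resize(si[205:330,320:460],None,fx=4.8,fy=4.8,interpolation=cv2.INTER_CUBIC))
cv2.imwrite('pics/c_tray.png',cv2.resize(si[200:360,100:310],None,fx=3.5,fy=3.5,interpolation=cv2.INTER_CUBIC))
for nm,x in(('top',d),('scene',s)):
    T=np.linalg.inv(x['camera_from_world']); print(nm,T[:3,3].round(3),x['fx'])
```

```text
small 1 102277 ((0.39148789644241333, -0.09219217300415039), (1.135907769203186, 1.940760850906372), 0.56236732006073) 0.003920205294339452
mid 1 102277 ((0.39148789644241333, -0.09219217300415039), (1.135907769203186, 1.940760850906372), 0.56236732006073) 0.003920205294339452
large 1 102277 ((0.39148789644241333, -0.09219217300415039), (1.135907769203186, 1.940760850906372), 0.56236732006073) 0.003920205294339452
cover 1998 ((0.5917821526527405, 0.02870800346136093), (0.1411171853542328, 0.16981947422027588), 9.785392761230469) 0.15065640118035784
housing+ ((0.5721335411071777, 0.025459229946136475), (0.23185685276985168, 0.19063623249530792), 9.540895462036133)
jar 251 [0.58694993 0.08684791 0.23559382] [0.56579223 0.06581788 0.22518522] [0.61016965 0.10965048 0.24688529]
top [ 0.306 -0.125  1.653] 565.1813082076849
scene [ 1.27  -0.432  1.482] 621.0523659379311
```

View pics/c_top.png

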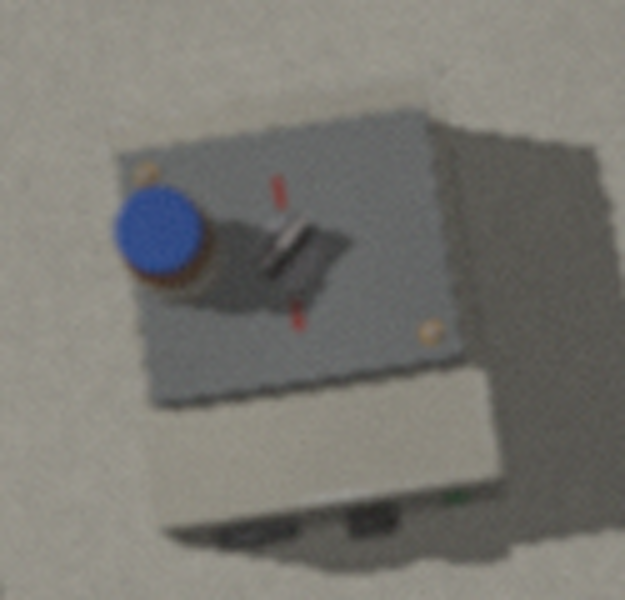

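View pics/c_sc.png

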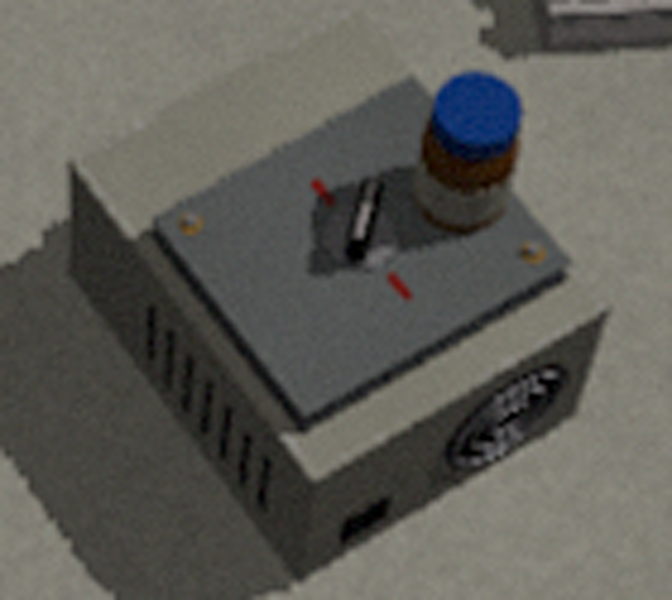

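View pics/c_tray.png

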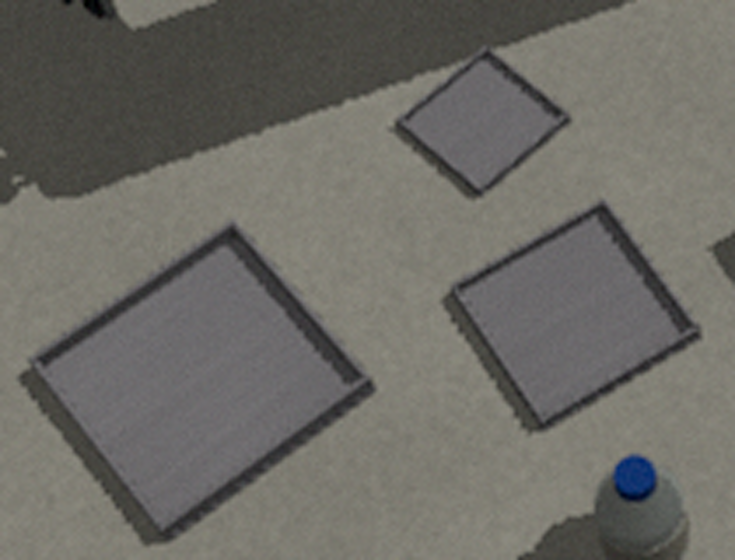

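Run:
```python
from h import *
d=dict(np.load('pics/top0.npz')); W=world(d)
s=dict(np.load('pics/scene0.npz')); S=world(s)
c=np.array([.592,.0287])
for nm,X,x in(('top',W,d),('scene',S,s)):
    m=(X[...,2]>0.160)&(X[...,2]<0.19)&(np.hypot(X[...,0]-c[0],X[...,1]-c[1])<0.027)
    p=X[m][:,:2].astype(np.float32); rc=cv2.minAreaRect(p); print(nm,'wing',len(p),rc, X[m][:,2].max())
    vx=cv2.fitLine(p,cv2.DIST_L2,0,.01,.01).ravel(); print(np.degrees(np.arctan2(vx[1],vx[0])),vx[2:])
    R=x['pixels'].astype(int); red=(R[...,0]>100)&(R[...,1]<70)&(R[...,2]<75)&(abs(X[...,2]-.15)<.006)&(np.hypot(X[...,0]-c[0],X[...,1]-c[1])<.06)
    n,l,st,ce=cv2.connectedComponentsWithStats(red.astype(np.uint8))
    for i in range(1,n):
        if st[i,4]>3: print('red',st[i,4],X[l==i].mean(0).round(4))
    m=(X[...,2]>0.231)&(X[...,2]<0.242)&(np.hypot(X[...,0]-.587,X[...,1]-.087)<.04)
    print('cap top',m.sum(),cv2.minEnclosingCircle(X[m][:,:2].astype(np.float32)),X[m].mean(0))
    m=(X[...,2]>0.17)&(X[...,2]<0.21)&(np.hypot(X[...,0]-.587,X[...,1]-.087)<.04); print('side',m.sum(),X[m].min(0),X[m].max(0))
# trays: colour/height floor ~4mm
for nm,X,x,(u,v) in(('top',W,d,(388,249)),('scene',S,s,(263,289))):
    wm=(X[...,2]>0.010)&(X[...,2]<0.03)
    q=X[v,u]; m=wm&(np.hypot(X[...,0]-q[0],X[...,1]-q[1])<.13)
    n,l,st,ce=cv2.connectedComponentsWithStats(m.astype(np.uint8),connectivity=8)
    i=1+np.argmax(st[1:,4]); P=X[l==i]
    print(nm,'tray',q,st[1:,4],cv2.minAreaRect(P[:,:2].astype(np.float32)))
for nm,X,(u,v),lo in(('rack',W,(180,270),.04),('dish',W,(181,180),.02),('reag',W,(394,178),.02)):
    q=X[v,u]; m=(X[...,2]>lo)&(np.hypot(X[...,0]-q[0],X[...,1]-q[1])<.08)
    print(nm,cv2.minAreaRect(X[m][:,:2].astype(np.float32)),X[m][:,2].max())
```

```text
top wing 79 ((0.5936194062232971, 0.033421896398067474), (0.02591000869870186, 0.03663375601172447), 59.67058181762695) 0.188522606850136
-40.94625 [0.58999085 0.0283192 ]
cap top 226 ((0.5876325368881226, 0.0871027335524559), 0.022719284519553185) [0.58782409 0.08706525 0.23607876]
side 93 [0.56131249 0.06237362 0.17191084] [0.60634382 0.10828104 0.20998364]
scene wing 78 ((0.5934062004089355, 0.027821248397231102), (0.022661423310637474, 0.033186156302690506), 76.04959869384766) 0.18786091834758545
-38.73219 [0.5950257  0.02706375]
red 6 [0.625  0.0346 0.151 ]
cap top 213 ((0.5887018442153931, 0.0871996060013771), 0.023982353508472443) [0.58938229 0.08728218 0.23510081]
side 215 [0.57345865 0.06111458 0.17020422] [0.61658284 0.11045793 0.20997811]
top tray [ 0.47886874 -0.30038804  0.00217884] [  1   1   1   2   1   1   1 324   1   1   1   1   1   3   1   3   3   2
   1   1   1   2   1   1   1   1   1   1   2   1   1   4   2   1   1   3
   3   3   1   1   1   1   4   1   2   1   5   1   4   1   1   1   1   1
   1   3   1   1   1   2   1   1   1   1   1   2   1   1   4   2   1   1
 
[... 599 characters left out ...]
 1   2   2   1   1   1   1   1
   1   1   1   1   1   1   1   1   1   1   1   1   4   1   1   1   1   1
   1   1   1   1   1   1   1   1   1   1   1   1   1   1   1   1   1   1
   1   1   1   1] ((0.48001158237457275, -0.29188963770866394), (0.1465722620487213, 0.14162607491016388), 11.335082054138184)
rack ((0.4051101803779602, 0.30049705505371094), (0.09980092942714691, 0.0985528975725174), 70.2589340209961) 0.08208588540775286
dish ((0.6755430102348328, 0.30707716941833496), (0.09171129018068314, 0.09087802469730377), 55.68647384643555) 0.056960965538289665
reag ((0.6709330677986145, -0.30700594186782837), (0.062369007617235184, 0.06379877030849457), 45.60845184326172) 0.12859743446182015
```

Checks against the description:
- **Tray:** the middle one measures about 143 mm square at (0.480, -0.292), which fits the 140 mm given.
- **Cover:** 141 x 170 mm, centred at (0.592, 0.029), yaw about 9.7°, top at 0.150.
- **Jar:** at (0.588, 0.087), 58 mm from the fastener, as stated.
- **Wing:** at about -40°.

Next I'll grasp the jar with the jaws along the cover's x axis, so the fingers stay clear of the wing.

```bash
cat >> h.py <<'E'
def quat(deg):
    a=np.radians(deg)/2; return [float(np.cos(a)),float(np.sin(a)),0.,0.]
YAW=9.65; C=np.array([.592,.0287])
E
python3 - <<'E'
from h import *
q=quat(YAW+90)
print(r.inverse_kinematics([.588,.087,.31],q))
p=np.array(r.current_tool_pos()); 
r.move_linear([p[0],p[1],.31],vel=.15)
r.move_to([.588,.087,.31],q)
r.move_linear([.588,.087,.201],vel=.1)
print(r.current_contact_force(), r.current_tool_pos(), r.current_t())
grab('scene','s1')
r.set_gripper(0.0,30)
print(r.current_opening(), r.current_contact_force(), r.current_t(), r.current_tool_pos())
grab('scene','s2')
E
python3 -c "
import cv2
a=[cv2.resize(cv2.imread(f'pics/{n}.png')[150:330,320:480],None,fx=2.4,fy=2.4) for n in('s1','s2')]
cv2.imwrite('pics/s12.png',cv2.hconcat(a))"
```

```text
[ 6.85834635e-02  3.83144747e-01  1.46195382e+00 -4.44089210e-16
  1.29649408e+00 -9.98408093e-02]
[-0.0227076   0.36917181  0.30373567] [0.58832509 0.08700544 0.20164937] 4.2917
0.5707432769807641 [-1.16282086 -0.4353309   4.71955317] 4.7667 [0.58805307 0.08699998 0.20133247]
```

View pics/s12.png

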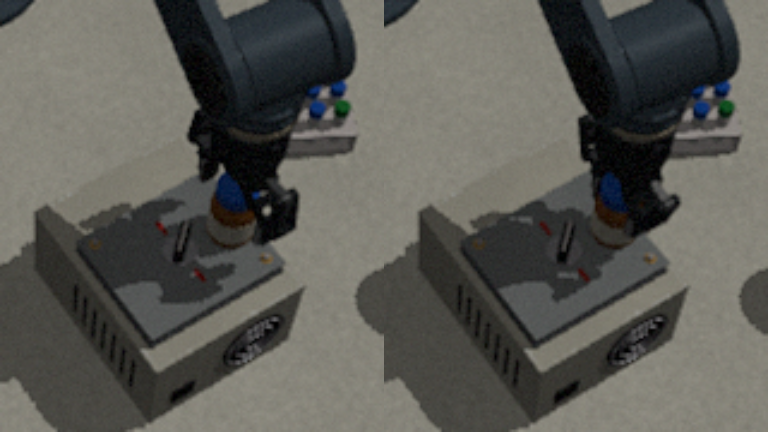

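The two crops, before and after closing, show the fingers gripping the jar body at about scene (415,240), and the wing has not moved. An opening of 0.57 is about 48.5 mm, which fits the 50 mm jar. I'll lift it and carry it to the tray.

```bash
python3 - <<'E'
from h import *
q=quat(YAW+90)
r.move_linear([.588,.087,.29],vel=.1)
print(r.current_opening(), r.current_contact_force())
r.move_linear([.480,-.2925,.29],rot=q,vel=.2)
grab('scene','s3'); W=None
r.move_linear([.480,-.2925,.075],vel=.12)
z=.075
while z>.048:
    z-=.003 if z>.063 else .0015
    r.move_linear([.480,-.2925,z],vel=.03)
    f=r.current_contact_force(); print(round(z,4),np.round(f,2),np.round(r.current_tool_pos()[2],4))
    if f[2]>1.5: break   # baseline loaded about -1.7
print(r.current_t()); grab('scene','s4')
E
python3 -c "
import cv2
a=[cv2.resize(cv2.imread(f'pics/{n}.png')[170:350,190:350],None,fx=2.4,fy=2.4) for n in('s3','s4')]
cv2.imwrite('pics/s34.png',cv2.hconcat(a))"
```

```text
0.5694996248680173 [ 0.7613545  -1.38630984 -2.15263624]
0.072 [ 0.39  0.27 -1.51] 0.0719
0.069 [ 0.31 -0.65 -1.35] 0.0688
0.066 [-0.18  0.6  -1.35] 0.0658
0.063 [ 0.14  0.5  -1.63] 0.0628
0.0615 [ 0.39 -0.33 -1.77] 0.0614
0.06 [-0.31  0.54 -0.87] 0.0599
0.0585 [-0.43 -0.22 -1.82] 0.0584
0.057 [-1.25 -0.02 -1.49] 0.0569
0.0555 [-0.96  0.2  -0.3 ] 0.0555
0.054 [-5.83  3.78 17.12] 0.0554
12.475
```

View pics/s34.png

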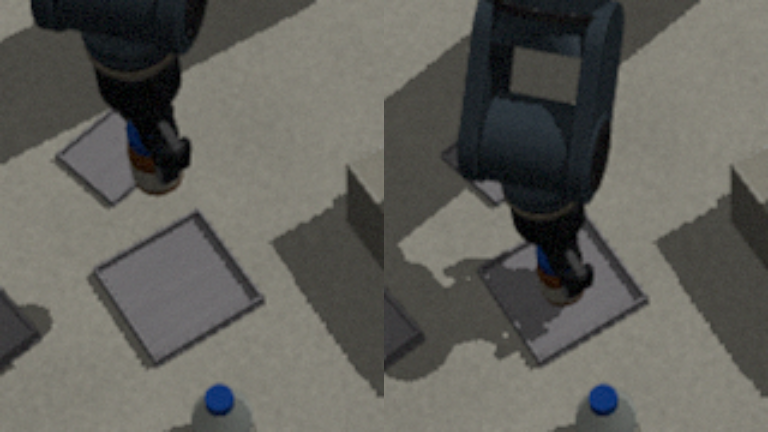

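The right crop shows the jar upright in the middle tray, and contact came at TCP height 0.0554. I'll ease off, open and retreat.

Run:
```python
from h import *
r.move_linear([.480,-.2925,.0552],vel=.02)
print(r.current_contact_force())
r.set_gripper(1.0)
r.sleep(.2)
r.move_linear([.480,-.2925,.26],vel=.15)
r.move_linear([.40,-.10,.32],vel=.25)
r.sleep(.1)
d=grab('scene','s5'); e=grab('top','t5')
for n,x in(('sc',d),('top',e)):
    X=world(x)
    m=(X[...,2]>.076)&(X[...,2]<.10)&(np.hypot(X[...,0]-.48,X[...,1]+.2925)<.06)
    print(n,'cap',m.sum(),X[m].mean(0) if m.any() else None)
    m=(X[...,2]>0.160)&(X[...,2]<0.19)&(np.hypot(X[...,0]-C[0],X[...,1]-C[1])<0.027)
    p=X[m][:,:2].astype(np.float32)
    if len(p)>5:
        vx=cv2.fitLine(p,cv2.DIST_L2,0,.01,.01).ravel(); print(np.degrees(np.arctan2(vx[1],vx[0])),vx[2:],len(p))
print(r.current_t())
a=d['pixels'][200:320,210:450,::-1]; cv2.imwrite('pics/s5c.png',cv2.resize(a,None,fx=3.3,fy=3.3,interpolation=cv2.INTER_CUBIC))
a=e['pixels'][160:260,220:420,::-1]; cv2.imwrite('pics/t5c.png',cv2.resize(a,None,fx=4,fy=4,interpolation=cv2.INTER_CUBIC))
```

```text
[-1.61163437  0.91305758  6.67658674]
sc cap 239 [ 0.48392555 -0.29200999  0.08795129]
-39.49507 [0.59505105 0.02665008] 80
top cap 209 [ 0.48082396 -0.29147371  0.08957992]
-37.58849 [0.5903605  0.02779279] 76
16.1667
```

View pics/s5c.png

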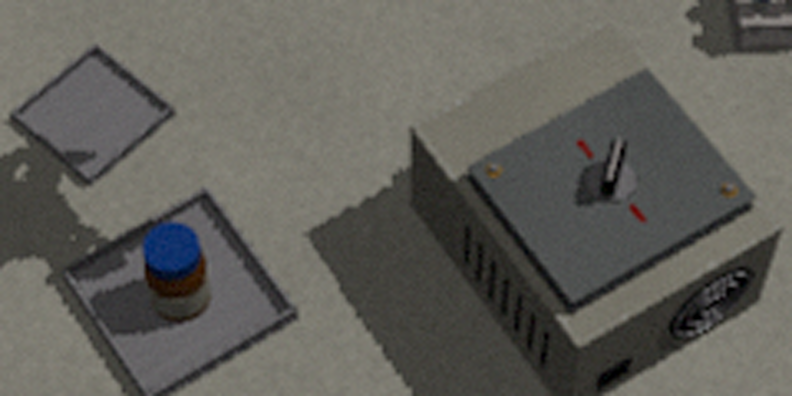

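View pics/t5c.png

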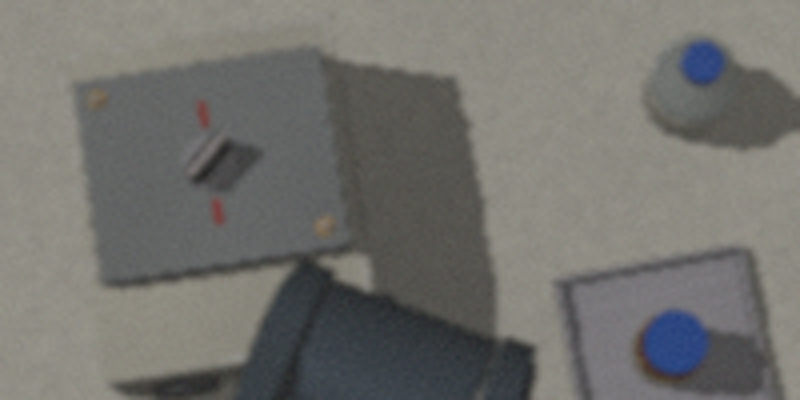

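The jar stands upright in the middle tray at (0.482, -0.292), and the wing is still at about -39°. Next I'll grip the wing and turn it about +49°.

Run:
```python
from h import *
c=[.5922,.0285]
r.set_gripper(.5,20)
a0=-39.5+180
r.move_to([*c,.27],quat(a0))
r.move_linear([*c,.180],vel=.1)
print(r.current_contact_force())
r.set_gripper(0.0,20)
print('grip',r.current_opening(), r.current_contact_force(), r.current_torque(), r.current_t(), r.current_q()[5])
a1=YAW+180
for a in np.linspace(a0,a1,5)[1:]:
    r.move_to([*c,.180],quat(a))
    print(round(a,1),np.round(r.current_contact_force(),2),np.round(r.current_torque(),3),r.current_opening(),np.round(r.current_tool_pos(),4))
print(r.current_t())
r.set_gripper(.5)
r.move_linear([*c,.25],vel=.15)
grab('top','t6a')
d=grab('scene','s6')
print(r.current_t())
cv2.imwrite('pics/s6c.png',cv2.resize(d['pixels'][190:330,320:480,::-1],None,fx=4.2,fy=4.2,interpolation=cv2.INTER_CUBIC))
```

```text
[-0.55819166  0.04406663  1.02994361]
grip 0.12168142616431846 [-4.87564482 -4.06265274  3.63569625] [-0.59754724  0.71379128  0.00409833] 19.0333 -0.9118699304410921
152.8 [-3.45 -3.22  4.51] [-0.437  0.603  0.046] 0.1227479428763627 [0.5919 0.0281 0.1805]
165.1 [-5.99 -2.85  6.41] [-0.371  0.68  -0.003] 0.12633052549193396 [0.5919 0.0282 0.1805]
177.4 [-4.65 -2.75  5.45] [-0.135  0.739  0.051] 0.12057480257551333 [0.592  0.0284 0.1805]
189.6 [-4.1  -0.34  6.17] [-0.053  0.706  0.015] 0.12390533992237047 [0.5919 0.0285 0.1805]
20.3
21.425
```

View pics/s6c.png

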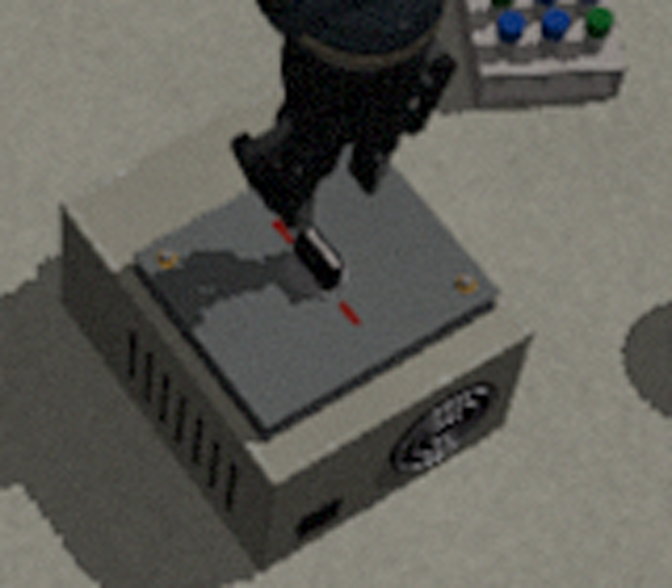

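The wing's white slot now runs parallel to the line of the two red marks, with the cover still up. Next I'll press with fully open fingers straddling the fastener along the cover's y axis, watching the force as I go.

Run:
```python
from h import *
c=[.5922,.0285]
r.set_gripper(1.0)
r.sleep(.1); f0=np.array(r.current_contact_force()); print(f0)
r.move_linear([*c,.178],vel=.1)
z=.178; home=0
while z>.135:
    z-=.001
    r.move_linear([*c,z],vel=.03)
    f=np.mean([np.array(r.current_contact_force()) for _ in range(3)],0)-f0
    print(round(z,4),np.round(f,1),np.round(r.current_torque(),2),np.round(r.current_tool_pos()[2],4))
    if f[2]>13: break
print(r.current_t()); d=grab('scene','s7')
cv2.imwrite('pics/s7c.png',cv2.resize(d['pixels'][190:330,320:480,::-1],None,fx=4.2,fy=4.2,interpolation=cv2.INTER_CUBIC))
```

```text
[ 0.29549196  0.32911514 -0.48860517]
0.177 [ 0.1  0.2 -0.1] [-0.01 -0.06 -0.02] 0.1774
0.176 [-0.5 -0.7 -0.2] [-0.05  0.11 -0.01] 0.176
0.175 [-0.5 -0.4  1. ] [-0.04 -0.03  0.01] 0.1749
0.174 [-1.  -0.   0.2] [-0.03 -0.02  0.01] 0.1739
0.173 [-0.2  0.3  0.3] [-0.04  0.01 -0.04] 0.1729
0.172 [-0.1 -0.8  0.3] [ 0.02 -0.04 -0.05] 0.1719
0.171 [-0.6  0.   0.3] [-0.05 -0.03 -0.  ] 0.1709
0.17 [ 0.1 -0.9  0.4] [-0.05 -0.04  0.03] 0.1699
0.169 [-0.5 -0.6  1.6] [ 0.08 -0.04 -0.04] 0.1689
0.168 [-0.5  0.1 -0.1] [ 0.02 -0.04 -0.03] 0.1679
0.167 [-0.1 -0.5  0.9] [ 0.01 -0.01  0.04] 0.1669
0.166 [ 0.7 -0.8  1.2] [ 0.01  0.03 -0.07] 0.1659
0.165 [-0.8 -0.3  0.7] [-0.04 -0.01 -0.01] 0.1649
0.164 [-0.9  0.6  0.5] [ 0.01 -0.01  0.04] 0.1639
0.163 [-0.5 -0.3  0.8] [-0.04 -0.    0.04] 0.1629
0.162 [0.1 0.2 1. ] [-0.03 -0.05  0.03] 0.1619
0.161 [ 0.4 -0.  -0.4] [-0.04  0.01  0.05] 0.1609
0.16 [-0.1 -1.1  0.6] [-0.01  0.02  0.01] 0.1599
0.159 [-0.1 -0.7  1. ] [-0.01  0.05  0.01] 0.159
0.158 [-1.9  0.5  5.5] [-0.03  0.34 -0.05] 0.1583
0.157 [-2.2 -0.8  6.1] [ 0.02  0.32 -0.02] 0.1573
0.156 [-2.5  0.   6.6] [ 0.07  0.4  -0.01] 0.1563
0.155 [-4.4  0.   6.2] [ 0.06  0.43 -0.03] 0.1554
0.154 [-2.9 -0.9  7.3] [-0.01  0.46  0.  ] 0.1544
0.153 [-3.1 -0.3  8.3] [ 0.02  0.53 -0.02] 0.1534
0.152 [-4.3 -0.1  8.3] [ 0.01  0.51 -0.02] 0.1525
0.151 [-4.1 -0.9  9.5] [ 0.02  0.55 -0.01] 0.1515
0.15 [-4.2 -0.2  8.5] [ 0.06  0.59 -0.02] 0.1506
0.149 [-4.7 -0.2  9.9] [ 0.04  0.66 -0.01] 0.1497
0.148 [-5.6 -0.3 10.9] [ 0.04  0.79 -0.04] 0.1489
0.147 [-9.8 -0.5 21.2] [ 0.05  1.46 -0.02] 0.1488
30.6417
```

View pics/s7c.png

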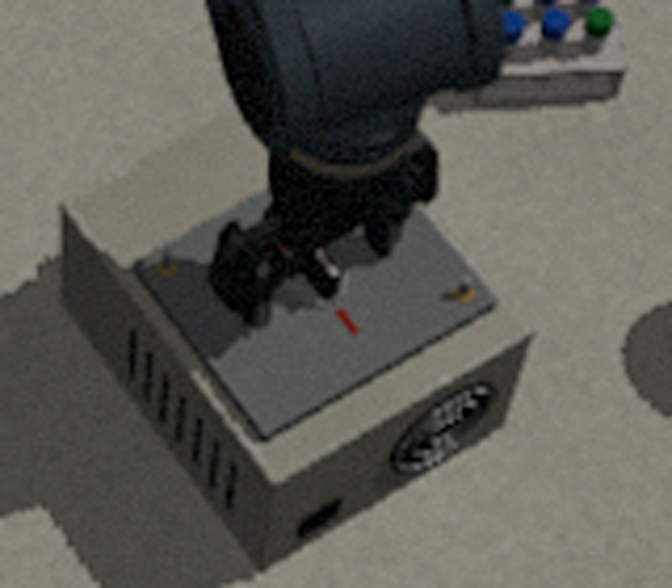

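The cover travelled about 9.7 mm along the expected spring curve and then met a hard stop at 21 N. The picture shows the dowels standing proud and the plate down on its frame. I'll run the last checks before handing in.

Run:
```python
from h import *
r.sleep(.5)
F=[]
for _ in range(5): F.append(r.current_contact_force()); r.sleep(.05)
print(np.round(F,1).tolist())
d=grab('scene'); W=world(d); e=grab('top','t8'); X=world(e)
def mz(X): 
    a=np.radians(YAW); dx=X[...,0]-C[0]; dy=X[...,1]-C[1]; u=dx*np.cos(a)+dy*np.sin(a); v=-dx*np.sin(a)+dy*np.cos(a)
    m=(u>28)|((u>.03)&(u<.062)&(abs(v)<.05)&(X[...,2]<.165)); return np.median(X[m][:,2]),m.sum()
s0=world(dict(np.load('pics/scene0.npz'))); print('cover z before/now',mz(s0),mz(W))
for n,(x,y),lo,R in(('rack',(.405,.3005),.04,.09),('dish',(.6755,.307),.02,.07),('reag',(.671,-.307),.02,.06),('jarcap',(.48,-.2925),.076,.06)):
    for A in(s0,W):
        m=(A[...,2]>lo)&(A[...,2]<.16)&(np.hypot(A[...,0]-x,A[...,1]-y)<R)
        print(n,m.sum(),A[m].mean(0).round(4) if m.any() else None)
print(r.current_t())
```

```text
[[-9.0, -0.9, 20.1], [-8.8, 0.0, 20.2], [-9.1, 0.5, 19.7], [-9.5, -0.5, 20.6], [-8.5, -0.6, 20.8]]
cover z before/now (np.float64(0.1500514968951534), np.int64(457)) (np.float64(0.14013966204371753), np.int64(456))
rack 614 [0.4116 0.2989 0.0597]
rack 528 [0.4133 0.3055 0.061 ]
dish 950 [0.6806 0.3027 0.0427]
dish 954 [0.6807 0.3024 0.0427]
reag 723 [ 0.6856 -0.3101  0.08  ]
reag 720 [ 0.6856 -0.3102  0.0802]
jarcap 0 None
jarcap 238 [ 0.4836 -0.2919  0.0878]
31.5417
```

```bash
python3 -c "
from h import *
r.hand_in(); print(r.current_t())"
```

```text
the job is handed in; nothing more can be done
the job is handed in; nothing more can be done
```

I handed the job in at about 31.5 s, with the gripper still pressing the cover home. The hand-in gave no verdict, so this rests on my own checks.

- **Jar:** it stands upright and let go in the middle-sized tray, which measured about 143 mm square. The jar is within about 4 mm of the tray's centre.
- **Fastener:** I turned the wing by about 49° while the cover was still up. In the picture the white slot runs parallel to the red marks, within about 3°; I judged this by eye and did not measure it again after pressing.
- **Cover:** its top went from 0.150 to 0.140 m, which is fully down. The open fingers straddle the fastener, and the push is steady at about 20 N downwards plus a constant 9 N sideways. Nothing showed them touching the fastener, but I could not measure that contact directly.
- **Bottle and dishes:** they have not moved.
- **Rack:** its measured centre differs by 7 mm. I put that down to the arm partly hiding it from the camera, and it is well inside the 30 mm limit either way.

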